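# Arm the pulse-arc welder

## Robot

A 6-joint arm with a two-finger parallel gripper is mounted at the origin on a cart in front of the work surface, level with it; the furniture and walls round the work are solid. World frame = base frame: x ahead of the robot, y to its left, z up, the work surface at z = 0. Lengths are in m, angles in rad, forces in N, time in s.
With the tool pointing down it reaches from about 0.375 to 0.9 m from the base axis. Payload 3.1 kg.
Tool frame: the origin (TCP) lies at the very end of the fingers, on their centre line; the grasp point (between the pads) lies 19 mm behind it; z points along the fingers, y is the line along which they close (so a half turn about z gives the same grasp; the last joint's range is limited). The gripper opens to 85 mm and grips with 20 to 120 N. Pads are 22 mm wide; open, the fingers measure 114 mm over their backs; the gripper's body (76 mm by 85 mm) begins 54 mm behind the grasp point. The pads swing forward as they close: fully open they stand 13 mm farther back than shut.
Start: joints at [1.157, 0.527, 1.433, -0, 1.181, -0.178], TCP at [0.145, 0.608, 0.195] pointing down, gripper open.
Joint ranges: [-3.08, 3.08], [-0.75, 2.2], [0.22, 2.44], [-1.43, 4.57], [0, 2.65], [-2.85, 2.85]. Speed limits (rad/s): [2.79, 2.79, 3.14, 3.14, 3.14, 3.14].

## Interface

Orientations are given as a unit quaternion [x, y, z, w].
In Python, from station import sense, snapshot, camera_params, sign_off gives the robot as it stands.
- The arm moves only by the shell command python3 -m handwheel 'ROWS' [OPENING] [FORCE]. ROWS is JSON, a list that holds one entry, the list of rows, each a list of 4 numbers: the shift along the tool's x, y, z in units of 25 mm (1.0 is 25 mm), then the turn about the tool's z in units of 6 degrees (1.0 is 6 degrees). A call has 1 to 20 rows; each row shifts and turns the commanded pose from where the row before left it, along the tool's axes as they then stand; what a row does not reach is not made up. A row lasts 1/8 s, in which the tool goes at most 62.5 mm and 10.7 degrees, less where a joint would pass 70% of its speed; a pose out of reach is approached as far as the arm can. A call is refused whole if a number of a shift passes 1 or a number of a turn 1, either way. A call with a gripper value outside its range is refused whole. OPENING is the finger opening in mm, from 0 to 85.4, set as the call begins (- or left out, the last holds). The fingers move at their own pace and stop on an object; FORCE is the grip in N (left out, the last holds). Time passes only in rows, so rows that do not move let the fingers close. It gives the time, the measured TCP pose, the force, the opening and the grip force at its end, in the units of the state.
- sense(): the state, without advancing time (a new reading comes with each control period).
- snapshot(name): name is "scene" or "top" or "wrist"; returns (picture, depth): 384x512x3 uint8, red, green, blue; 384x512 float32, m along the optical axis (not along the pixel's ray), 0 where there is no reading.
- camera_params(name): a dict with "mtx" (3x3 intrinsics, pixels), "extrinsics" (4x4, takes a point from camera to world coordinates); the wrist camera has in their place "hand_eye" (4x4, takes a point from camera to tool coordinates, whose origin is the TCP and whose axes are the flange's). Camera axes: x right, y up, looking along -z (the intrinsics and any distortion apply to the point x, -y, -z); pixel columns grow to the right and rows downward; lengths in m; the calibration is good to about 2 mm. A picture is of the moment at which its call begins: read the wrist's pose just before it. camera_params takes no time and is no camera call.
- sign_off(): hands the job in; it is judged then, once.
The state is a dict: "t": time; "q": joint angles; "qd": joint speeds; "tau": joint torques, N m; "tcp_pos": TCP position; "tool_rot": TCP orientation; "force": force on the tool from outside, world axes, zero at the start; "ft_torque": the same for the moment, N m; "finger_gap": opening from 0.0 (shut) to 1.0 (fully open); "gripper_force": force on a finger pad.
Only numpy, scipy, OpenCV 4.12 (cv2) and the standard library are available. Lean on these libraries where they do the work, as an engineer would, in place of code of your own. Each camera call takes 0.05 s, during which the arm holds its last target. There are 200 camera calls.

## Task

Get the pulse-arc welder's power unit ready for a tack weld: first turn its energy knob anticlockwise down to the zero stop, then lift the red sprung guard, pull the toggle under it over to the armed side (towards the robot) until it snaps, and let the guard drop shut over it with the knob still at zero. Keep the guard up with the hand while you move the toggle, since nothing else holds it open, and do not force it. The power unit only stands on rubber feet, so do not shove it from its place, and leave the charcoal block, the flux jar and the loupe alone.

Things in the scene. Friction and masses are not known exactly. Their poses are not given: they have to be found in the camera images.
- welder: Pulse-arc welder's power unit: blue-grey desk case, 170 mm deep (x), 200 wide (y), 45 high in front, 85 behind, about 1.3 kg, loose on rubber feet (slides at some 7 N). Origin: centre of its underside; x from its front (two sockets, faces the robot) to its back, y to the robot's left, z up. Its grey top plate rises to the back at 13.2 deg; red guard at the right, black knob at the left.
- faceplate: The sloping top plate (fixed to the unit). Origin: on its surface at the toggle's root, under the guard. x runs up the slope to the back, y to the left, z square out of the plate. Other entries give points in this frame as (x, y, z) mm. It reaches from x = -79 to 71 and y = -49 to 135.
- energy_knob (a joint): Energy knob, rad: 0 at its hard zero stop, grows clockwise seen from above; starts 0.7 to 1.35. So turn it down anticlockwise. Even friction, 0.025 N m; axis square to the plate.
- knob_top (a point): Centre of the energy knob's top, at (-6, 104, 23.5). Black knurled knob, 31 mm diameter, gripped between 7 and 23 mm off the plate, white pointer line. 45 mm free to the guard, 20 mm to the edge of the case at its left (drops off there); an amber pilot lamp 11 mm high stands 53 mm up-slope.
- guard (a joint): Red guard cover, rad: 0 shut, grows as it is lifted to its stop at 1.1. Hinged on its far edge, axis along y through (34, 0, 10). A spring (0.036 N m shut, 0.03 N m more per rad) shuts it whenever it is let go; lifting at the lip takes 0.5 to 1 N. It stays up only while something holds it.
- guard_lip (a point): Middle of the upper edge of the guard's upturned lip, on the robot's side; shut at (-28, 0, 52). The lip is 78 mm wide, 3 thick, turned up 1.4 rad from the hood's edge at (-27, 0, 40); it swings on a radius of 75 mm. Fingers leaning about 30 deg from vertical (tips away from the robot) go under it and carry it up; upright ones would not fit under the lifted guard at the toggle.
- guard_edge (a point): Middle of the hood's near edge, underside, where the lip begins; shut at (-27, 0, 40). The guard is a hood 78 mm wide (72 inside), its flat top 40 to 43 mm off the plate, open in front and at the sides but for short side walls within 30 mm of the hinge. Parted fingers fit inside, one on either side of the toggle; the hood rests on them.
- toggle (a joint): Toggle lever under the guard, rad: 0 safe (leans 0.42 rad up-slope, away from the robot), 0.84 armed (leans 0.42 rad to the robot). Snap action: short of 0.42 it springs back, past it it jumps over and stays. About 3 N at the ball. Axis along y through (0, 0, 4).
- toggle_ball (a point): Centre of the polished 12 mm ball at the toggle lever's end, 29 mm from the lever's axis: at (12, 0, 30.5) safe, (-12, 0, 30.5) armed. The stem below it is 6 mm thick; the nut at its root is 17 mm across and reaches 8 mm off the plate. The ball swivels freely in a light pinch.
- charcoal_block: Black scorched soldering block, 46x85x26 mm, lying at the right of the power unit (bystander). Origin: centre of its underside.
- flux_jar: Cream jar with a black screw lid, 54 mm across and 58 mm high, at the left of the power unit (bystander). Origin: centre of its underside.
- loupe: Folding loupe, 25x55x12 mm, left and in front of the power unit (bystander). Origin: centre of its underside.

How it is judged:
On the way, in this order (a step that is already met when the one before it is completed fails the run):
1. the energy knob is turned down to its zero stop, the toggle still safe (value of joint energy_knob below 0.06 rad and value of joint toggle below 0.3 rad), for 0.2 s.
2. the guard is lifted at least 0.35 rad, the toggle still safe (value of joint guard above 0.35 rad and value of joint toggle below 0.42 rad), for 0.1 s.
3. under the lifted guard the toggle is put over to armed (value of joint toggle above 0.7 rad and value of joint guard above 0.12 rad), for 0.05 s.
At the end, for the whole second after the job is handed in: the toggle stands in its armed position (over 0.7 rad), the guard has dropped shut over it (under 0.06 rad), the energy knob is still at its zero stop (under 0.1 rad), and the power unit stands within 10 mm of where it stood (value of joint toggle above 0.7 rad and value of joint guard below 0.06 rad and value of joint energy_knob below 0.1 rad and distance of welder from where it was at the start of the episode below 0.01 m); the robot touches nothing.
It fails at once if the toggle is armed while the energy is still turned up (value of joint toggle above 0.5 rad and value of joint energy_knob above 0.15 rad).
It fails at once if the power unit is shoved more than 10 mm from its place (distance of welder from where it was at the start of the episode above 0.01 m).
It fails at once if the guard is forced (over 25 N) (contact force between anything else and guard above 25 N).
It fails at once if the charcoal block, the flux jar or the loupe is moved more than 20 mm (distance of any of charcoal_block, flux_jar, loupe from where it was at the start of the episode above 0.02 m).
It also fails if it takes over 51 s, if anything falls off the work surface, if the arm or the gripper's body presses on something with over 40 N, if the wrist force passes 120 N, or if a joint passes its speed limit or range.

## Working session

There is one attempt and no reset: what is moved stays moved. The work goes in short steps, Python scripts to look and compute and a shell command to move; the robot and the scene stay as the last step left them, time stands still between calls to the robot, and variables do not carry over. Pictures are saved under pics/ and viewed, at most 10 in all, crops included, and the job is handed in when it is done.

```bash
ls; mkdir -p pics; python3 - <<'E'
from station import *
import cv2,numpy as np
s=sense();print({k:np.round(v,3).tolist() for k,v in s.items()})
for n in("scene","top","wrist"):
    p,d=snapshot(n);cv2.imwrite(f"pics/{n}0.png",p[:,:,::-1]);np.savez(f"{n}0.npz",p=p,d=d);c=camera_params(n);print(n,{k:np.round(v,4).tolist() for k,v in c.items()})
a=[cv2.imread(f"pics/{n}0.png") for n in("scene","top")]
E
python3 -m handwheel --help 2>&1|head -20
```

```text
pics
{'t': 0.0, 'q': [1.158, 0.528, 1.434, -0.0, 1.181, -0.178], 'qd': [-0.001, -0.001, -0.0, -0.0, -0.0, 0.0], 'tau': [-0.002, -44.235, -17.803, -0.0, 0.009, 0.0], 'tcp_pos': [0.145, 0.607, 0.194], 'tool_rot': [0.117, 0.993, -0.001, -0.0], 'force': [0.335, 0.672, -0.097], 'ft_torque': [0.008, 0.035, -0.014], 'gripper_force': 0.0, 'finger_gap': 1.001}
scene {'mtx': [[431.5472, 0.0, 259.6812], [0.0, 431.5472, 188.1383], [0.0, 0.0, 1.0]], 'extrinsics': [[-0.7201, 0.3761, -0.5831, -0.0393], [-0.6938, -0.4018, 0.5977, 0.2596], [-0.0095, 0.8349, 0.5503, 0.5834], [0.0, 0.0, 0.0, 1.0]]}
top {'mtx': [[485.5324, 0.0, 249.8757], [0.0, 485.5324, 186.8357], [0.0, 0.0, 1.0]], 'extrinsics': [[-0.0133, 0.9978, -0.0644, 0.4275], [-0.9997, -0.0147, -0.0206, -0.3135], [-0.0215, 0.0641, 0.9977, 1.0607], [0.0, 0.0, 0.0, 1.0]]}
wrist {'mtx': [[286.9986, 0.0, 254.493], [0.0, 286.9986, 195.3065], [0.0, 0.0, 1.0]], 'hand_eye': [[0.0002, 0.9556, 0.2947, 0.0752], [1.0, -0.0002, -0.0003, 0.0003], [-0.0002, 0.2947, -0.9556, -0.1789], [0.0, 0.0, 0.0, 1.0]]}
invalid input: not JSON, or not a number
```

View pics/scene0.png

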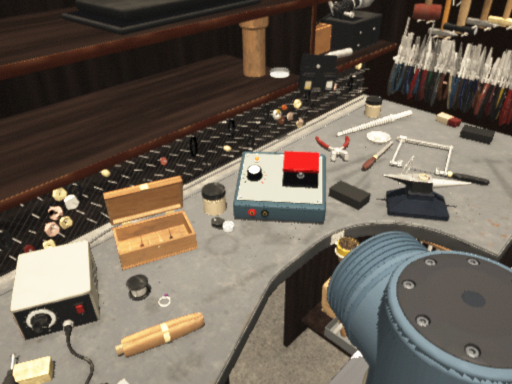

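View pics/top0.png

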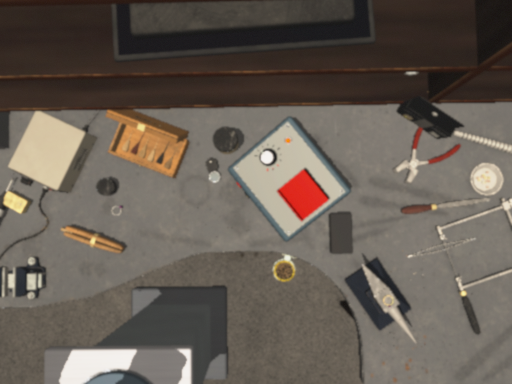

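The scene picture shows the welder at about (282,185), knob (255,172), red guard (300,165). The top picture shows the knob at (267,157), guard (302,194), unit yawed about 40°, charcoal block (341,232) and jar (228,139).

```bash
cat > h.py <<'E'
import numpy as np,cv2
from station import *
from scipy.spatial.transform import Rotation as R
def cam(n,s=None):
    c=camera_params(n)
    if 'extrinsics' in c: return c['mtx'],np.array(c['extrinsics'])
    T=np.eye(4);T[:3,:3]=R.from_quat(s['tool_rot']).as_matrix();T[:3,3]=s['tcp_pos']
    return c['mtx'],T@np.array(c['hand_eye'])
def cloud(d,K,E):
    v,u=np.mgrid[:d.shape[0],:d.shape[1]]
    P=np.stack([(u-K[0][2])/K[0][0]*d,-(v-K[1][2])/K[1][1]*d,-d],-1)
    return P@E[:3,:3].T+E[:3,3]
def red(p): 
    p=p.astype(int); return (p[...,0]>120)&(p[...,1]<70)&(p[...,2]<70)
def big(m):
    n,l,st,_=cv2.connectedComponentsWithStats(m.astype(np.uint8)); return l==1+np.argmax(st[1:,4])
def pose(p,d,K,E):
    """plate pose from its light-grey area"""
    P=cloud(d,K,E); r=big(red(p)&(d>0)); g=P[r]; c0=np.median(g,0)
    q=p.astype(int); lum=q.sum(-1)/3
    near=(np.hypot(P[...,0]-c0[0],P[...,1]-c0[1])<.25)&(d>0)&(P[...,2]>.03)&(P[...,2]<.1)
    m=big(near&(lum>125)&(q.max(-1)-q.min(-1)<30))
    X=P[m]; keep=np.ones(len(X),bool)
    for _ in range(6):
        c=X[keep].mean(0); n=np.linalg.svd(X[keep]-c,full_matrices=False)[2][2]; n*=np.sign(n[2]); keep=abs((X-c)@n)<.002
    X=X[keep]; yv=np.cross(n,[0,0,1.]);  # horizontal line on plate
    up=np.array([0,0,1.])-n*n[2]; up/=np.linalg.norm(up); yv=np.cross(n,up)
    ab=np.c_[(X-c)@up,(X-c)@yv]
    (cx,cy),(w,h),a=cv2.minAreaRect((ab*1000).astype(np.float32))
    ctr=c+up*cx/1e3+yv*cy/1e3
    return dict(m=m,r=r,P=P,n=n,up=up,y=yv,ctr=ctr,wh=(w,h),ang=a,slope=np.degrees(np.arccos(n[2])),yaw=np.degrees(np.arctan2(up[1],up[0])),redc=c0,redlo=g.min(0),redz=np.percentile(g[:,2],[5,50,95]))
E
python3 - <<'E'
from h import *
for n in("top","scene"):
    z=np.load(n+"0.npz");o=pose(z['p'],z['d'],*cam(n))
    for k in('n','up','ctr','wh','ang','slope','yaw','redc','redz'):print(n,k,np.round(o[k],4))
    rr=cv2.minAreaRect(o['P'][o['r']][:,:2].astype(np.float32)*1000);print(rr, o['m'].sum())
E
```

```text
top n [-0.1438  0.1794  0.9732]
top up [ 0.6087 -0.7593  0.2299]
top ctr [ 0.5069 -0.3709  0.0667]
top wh [187.4906 153.5297]
top ang 89.3769
top slope 13.2904
top yaw -51.2825
top redc [ 0.4722 -0.3972  0.1091]
top redz [0.1021 0.1091 0.1163]
((472.41046142578125, -396.944091796875), (74.17668914794922, 68.29278564453125), 38.069129943847656) 4898
scene n [-0.1397  0.1774  0.9742]
scene up [ 0.6027 -0.7654  0.2259]
scene ctr [ 0.5083 -0.3721  0.0658]
scene wh [191.327  160.9388]
scene ang 88.7797
scene slope 13.0532
scene yaw -51.7827
scene redc [ 0.472  -0.3959  0.1083]
scene redz [0.1032 0.1083 0.1145]
((471.32574462890625, -394.5404357910156), (74.21701049804688, 71.9316635131836), 37.01372528076172) 2618
```

```bash
python3 -m handwheel '[[[-0.92,-0.94,-0.2,0],[-0.92,-0.94,-0.2,0],[-0.92,-0.94,-0.2,0],[-0.92,-0.94,-0.2,0],[-0.92,-0.94,-0.2,0],[-0.92,-0.94,-0.2,0],[-0.92,-0.94,-0.2,0],[-0.92,-0.94,-0.2,0],[-0.92,-0.94,-0.2,0],[-0.92,-0.94,-0.2,0],[-0.92,-0.94,-0.2,0],[-0.92,-0.94,-0.2,0],[-0.92,-0.94,-0.2,0],[-0.92,-0.94,-0.2,0],[-0.92,-0.94,-0.2,0],[-0.92,-0.94,-0.2,0],[-0.92,-0.94,-0.2,0],[-0.92,-0.94,-0.2,0]]]' 46 20
python3 -m handwheel '[[[-0.37,-0.99,0.1,0],[-0.37,-0.99,0.1,0],[-0.37,-0.99,0.1,0],[-0.37,-0.99,0.1,0],[-0.37,-0.99,0.1,0],[-0.37,-0.99,0.1,0],[-0.37,-0.99,0.1,0],[-0.37,-0.99,0.1,0],[-0.37,-0.99,0.1,0],[-0.37,-0.99,0.1,0],[-0.37,-0.99,0.1,0],[-0.37,-0.99,0.1,0],[-0.37,-0.99,0.1,0],[-0.37,-0.99,0.1,0],[-0.37,-0.99,0.1,0],[-0.37,-0.99,0.1,0],[-0.37,-0.99,0.1,0],[-0.37,-0.99,0.1,0]]]'
python3 -m handwheel '[[[0,0,0,1],[0,0,0,1],[0,0,0,1],[0,0,0,1],[0,0,0,1],[0,0,0,1],[0,0,0,0.4],[0,0,0,0],[0,0,0,0]]]'
python3 - <<'E'
from h import *
s=sense();print(s['t'],s['tcp_pos'],s['tool_rot'],s['q'],s['finger_gap'])
p,d=snapshot("wrist");cv2.imwrite("pics/w1.png",p[:,:,::-1]);np.savez("w1.npz",p=p,d=d,pos=s['tcp_pos'],rot=s['tool_rot'])
E
```

```text
t: 2.4
tcp_pos: [0.4498, 0.0992, 0.2852]
tool_rot: [0.117, 0.993, 0.0, -0.0]
force: [-0.4, 0.2, -0.4]
finger_gap: 0.541
gripper_force: 0.0
t: 4.65
tcp_pos: [0.508, -0.3736, 0.2399]
tool_rot: [0.117, 0.993, 0.0, -0.0]
force: [-0.2, 0.8, 0.5]
finger_gap: 0.54
gripper_force: 0.0
t: 5.78
tcp_pos: [0.5079, -0.3723, 0.2401]
tool_rot: [0.437, 0.899, 0.0, -0.0]
force: [0.1, 0.4, 0.1]
finger_gap: 0.537
gripper_force: 0.0
5.775 [ 0.50785787 -0.37230737  0.24006813] [ 4.37025635e-01  8.99449049e-01  2.05127588e-05 -5.10898179e-05] [-8.09792352e-01  4.89522594e-01  1.36816214e+00  2.78914970e-06
  1.28401799e+00 -1.47601120e+00] 0.5371754877873086
```

View pics/w1.png

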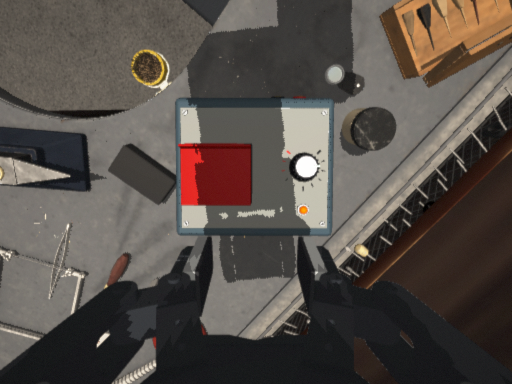

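The wrist picture shows the welder square to the image: knob at (305,167), guard spanning (180–252,143–206), lamp at (303,210), front edge on top at row ~98.

```bash
python3 - <<'E'
from h import *
z=np.load("w1.npz");s=dict(tcp_pos=z['pos'],tool_rot=z['rot']);K,E=cam("wrist",s);p,d=z['p'],z['d'];P=cloud(d,K,E)
tr=R.from_quat(z['rot']).as_matrix();print('tool x',tr[:,0],'y',tr[:,1])
# plate plane from hand-picked clear regions
m=np.zeros(d.shape,bool)
for a,b,c,e in[(110,135,185,320),(222,228,190,325),(145,205,258,280)]: m[a:b,c:e]=1
m&=d>0;X=P[m]
for _ in range(6):
    c=np.median(X,0);n=np.linalg.svd(X-X.mean(0),full_matrices=False)[2][2];n*=np.sign(n[2]);X=X[abs((X-X.mean(0))@n)<.0015] if _ else X[abs((X-X.mean(0))@n)<.006]
c=X.mean(0);up=np.array([0,0,1.])-n*n[2];up/=np.linalg.norm(up);y=np.cross(n,up)
print('slope',np.degrees(np.arccos(n[2])),'up-yaw',np.degrees(np.arctan2(up[1],up[0])),len(X),m.sum(),n)
h=(P-c)@n*1e3;a=(P-c)@up*1e3;b=(P-c)@y*1e3
kn=big((abs(h-23.5)<4)&(d>0)&(np.hypot(*(np.mgrid[:384,:512]-np.array([167,305])[:,None,None]))<22))
rk=cv2.minEnclosingCircle(np.c_[a[kn],b[kn]].astype(np.float32));print('knob h',np.median(h[kn]),rk)
r=big(red(p)&(d>0)&(h>20));rr=cv2.minAreaRect(np.c_[a[r],b[r]].astype(np.float32));print('red',rr,np.percentile(h[r],[1,10,50,90,99]))
lip=r&(h>47);print('lip',lip.sum(),np.percentile(a[lip],[5,50,95]),np.percentile(b[lip],[1,99]),np.percentile(h[lip],[50,99]))
pl=big((abs(h)<1.5)&(d>0));rp=cv2.minAreaRect(np.c_[a[pl],b[pl]].astype(np.float32));print('plate',rp)
for n_,(aa,bb) in dict(knob=rk[0],).items(): print(n_,c+up*aa/1e3+y*bb/1e3+n*.0235)
# origin estimates
O1=np.array(rk[0])-[-6,104];print('origin from knob (a,b)',O1)
O2=[np.percentile(a[lip],50)+28,(np.percentile(b[lip],1)+np.percentile(b[lip],99))/2] if lip.sum() else None;print('from lip',O2)
np.savez("fr.npz",c=c,n=n,up=up,y=y)
v=cv2.resize(p[140:195,278:333,::-1],None,fx=9,fy=9,interpolation=cv2.INTER_CUBIC);cv2.imwrite("pics/k1.png",v)
E
```

```text
tool x [-6.18017183e-01  7.86164582e-01  1.09834579e-04] y [ 7.86164586e-01  6.18017187e-01 -7.75475753e-06]
slope 13.26426589558182 up-yaw -51.7268504309076 5186 5480 [-0.1421194   0.18012786  0.97332216]
knob h 21.66120902032861 ((21.39441680908203, 58.05838394165039), 16.25154685974121)
red ((32.44930648803711, -71.33003234863281), (61.97917938232422, 26.62593650817871), 0.2421683818101883) [39.76815674 40.46914833 41.36678436 42.37392679 43.41283474]Traceback (most recent call last):
  File "<stdin>", line 16, in <module>
    return _quantile_unchecked(
        a, q, axis, out, overwrite_input, method, keepdims, weights)
    return _ureduce(a,
                    func=_quantile_ureduce_func,
    ...<5 lines>...
                    overwrite_input=overwrite_input,
                    method=method)
    r = func(a, **kwargs)
    result = _quantile(arr,
                       quantiles=q,
    ...<2 lines>...
                       out=out,
                       weights=wgt)
    slices_having_nans = np.isnan(arr[-1, ...])
                                  ~~~^^^^^^^^^
IndexError: index -1 is out of bounds for axis 0 with size 0
```

```bash
cat > m.py <<'E'
from h import *
def run(f,kc,out=None):
    z=np.load(f);s=dict(tcp_pos=z['pos'],tool_rot=z['rot']);K,E=cam("wrist",s);p,d=z['p'],z['d'];P=cloud(d,K,E)
    q=p.astype(int);g=np.load("fr.npz");n,up,y,c=g['n'],g['up'],g['y'],g['c']
    h=(P-c)@n*1e3;a=(P-c)@up*1e3;b=(P-c)@y*1e3
    kn=big((abs(h-22)<3)&(d>0)&(np.hypot(*(np.mgrid[:384,:512]-np.array(kc)[:,None,None]))<30))
    rk=cv2.minEnclosingCircle(np.c_[a[kn],b[kn]].astype(np.float32));print('knob',rk,np.median(h[kn]),c+up*rk[0][0]/1e3+y*rk[0][1]/1e3+n*.0235)
    r=big((q[...,0]>2.5*q[...,1])&(q[...,0]>50)&(d>0)&(h>30));rr=cv2.minAreaRect(np.c_[a[r],b[r]].astype(np.float32));print('red',rr,np.percentile(h[r],[1,10,50,90,99.5]))
    lip=r&(h>46);print('lip',lip.sum())
    if lip.sum():print(np.percentile(a[lip],[5,50,95]),np.percentile(b[lip],[1,99]))
    pl=big((abs(h)<1.5)&(d>0)&(abs(a)<140)&(abs(b)<200));print('plate',cv2.minAreaRect(np.c_[a[pl],b[pl]].astype(np.float32)))
    print('knob-origin',np.array(rk[0])-[-6,104],'red b mid',(b[r].min()+b[r].max())/2)
    # ring of white pointer pixels in plate frame about the knob centre
    u,v=kc[1],kc[0];t=p[v-26:v+26,u-26:u+26,::-1]
    if out:cv2.imwrite(out,cv2.resize(t,None,fx=10,fy=10,interpolation=cv2.INTER_CUBIC))
if __name__=="__main__": run("w1.npz",(167,305),"pics/k1.png")
E
python3 - <<'E'
E
sed -i 's/$//' m.py; python3 - <<'E'
from h import *
z=np.load("w1.npz");s=dict(tcp_pos=z['pos'],tool_rot=z['rot']);K,E=cam("wrist",s);d=z['d'];P=cloud(d,K,E)
m=np.zeros(d.shape,bool)
for a,b,c,e in[(110,135,185,320),(222,228,190,325),(145,205,258,280)]: m[a:b,c:e]=1
X=P[m&(d>0)]
for t in(.006,.003,.0015,.0015):
    n=np.linalg.svd(X-X.mean(0),full_matrices=False)[2][2];n*=np.sign(n[2]);X=X[abs((X-X.mean(0))@n)<t]
c=X.mean(0);up=np.array([0,0,1.])-n*n[2];up/=np.linalg.norm(up)
np.savez("fr.npz",c=c,n=n,up=up,y=np.cross(n,up));print(c)
E
python3 m.py
```

```text
[ 0.49501921 -0.35143079  0.06155689]
knob ((21.363521575927734, 58.08564758300781), 16.251548767089844) 21.65828712789012 [ 0.55016807 -0.32756186  0.08933225]
red ((30.800453186035156, -46.04534149169922), (77.45463562011719, 65.601318359375), 89.9287338256836) [39.75967461 40.51080629 41.44679817 42.75882404 51.18705116]
lip 284
[-1.85856468 -0.48714291  1.20101376] [-83.22989872  -8.15435211]
plate ((27.356277465820312, -3.0820541381835938), (195.6023712158203, 159.9606475830078), 89.95835876464844)
knob-origin [ 27.36352158 -45.91435242] red b mid -46.00963751836401
```

View pics/k1.png

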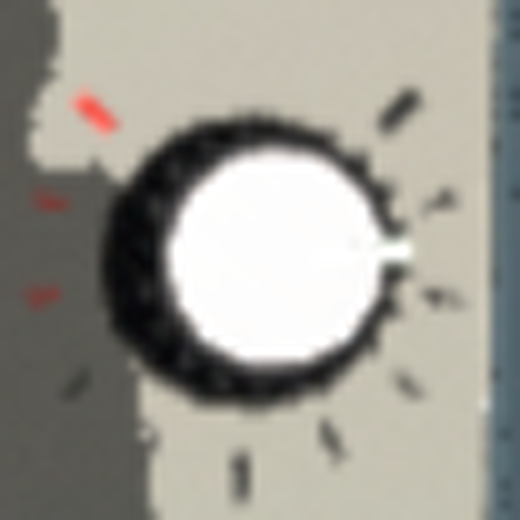

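The crop shows the knob pointer at 3 o'clock (≈(400,250)) and the large zero tick at 45° anticlockwise from it (≈(400,110)), so it needs about 0.77 rad anticlockwise.

```bash
python3 -m handwheel '[[[0,0,0,1],[0,0,0,1],[0,0,0,1],[0,0,0,0.6],[0,0,0,0]]]' 46 20 | tail -1
cat > tgt.py <<'E'
import sys
from h import *
g=np.load("fr.npz");O=g['c']+g['up']*.0274-g['y']*.046
B=np.c_[g['up'],g['y'],g['n']]
def go(f,dz=0):
    """units in tool axes to bring TCP to faceplate point f (mm), dz mm world"""
    s=sense();T=R.from_quat(s['tool_rot']).as_matrix();W=O+B@np.array(f)/1e3+[0,0,dz/1e3]
    print('t',round(s['t'],2),'target',np.round(W,4),'units',np.round(T.T@(W-s['tcp_pos'])/.025,2),'now in plate mm',np.round(B.T@(s['tcp_pos']-O)*1e3,1),'F',np.round(s['force'],1),'M',np.round(s['ft_torque'],2),'gap',round(s['finger_gap']*85.4,1),'grip',round(s['gripper_force'],1))
if __name__=="__main__":
    a=[float(x) for x in sys.argv[1:]];go(a[:3],a[3] if len(a)>3 else 0)
E
python3 tgt.py -6 104 15 -9
```

```text
gripper_force: 0.0
t 6.45 target [ 0.5513 -0.3292  0.0721] units [1.15 2.15 6.73] now in plate mm [ 37.1  43.4 168.4] F [ 0.  -0.1 -0.1] M [-0.    0.06  0.06] gap 46.3 grip 0.0
```

```bash
python3 -m handwheel '[[[0.38,0.72,0.9,0],[0.38,0.72,0.9,0],[0.38,0.72,0.9,0],[0,0,0.9,0],[0,0,0.9,0],[0,0,0.7,0],[0,0,0.3,0],[0,0,0,0]]]' | tail -1
python3 tgt.py -6 104 15 -9
python3 - <<'E'
from h import *
p,d=snapshot("wrist");cv2.imwrite("pics/w2.png",p[:,:,::-1])
E
```

```text
gripper_force: 0.0
t 7.45 target [ 0.5513 -0.3292  0.0721] units [ 0.   -0.    1.21] now in plate mm [ -1.  104.   35.8] F [-0.2 -0.9 -0. ] M [ 0.03 -0.04 -0.01] gap 45.9 grip 0.0
```

View pics/w2.png

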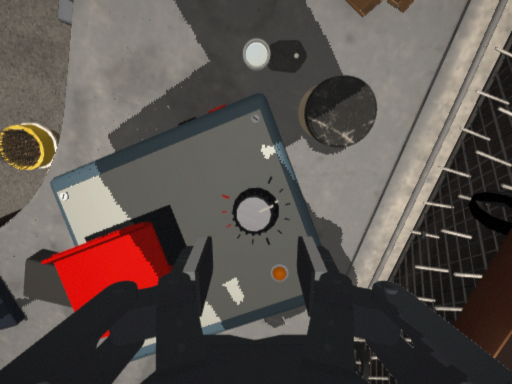

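The picture shows the knob at (256,211), centred between the fingertips (≈205 and 307). Descend and grip.

```bash
python3 -m handwheel '[[[0,0,0.6,0],[0,0,0.6,0],[0,0,0,0]]]' | tail -1
python3 tgt.py -6 104 15 -9
python3 -m handwheel '[[[0,0,0,0],[0,0,0,0],[0,0,0,0],[0,0,0,0]]]' 28 20 | tail -1
python3 tgt.py -6 104 15 -9
python3 -m handwheel '[[[0,0,0,-1],[0,0,0,-1],[0,0,0,-1],[0,0,0,-1],[0,0,0,-1],[0,0,0,0]]]' | tail -1
python3 tgt.py -6 104 15 -9
```

```text
gripper_force: 0.0
t 7.88 target [ 0.5513 -0.3292  0.0721] units [-0.05  0.03 -0.05] now in plate mm [ -9.8 103.8   5.3] F [ 0.3  0.3 -0.4] M [0.04 0.04 0.02] gap 46.1 grip 0.0
gripper_force: 0.0
t 8.38 target [ 0.5513 -0.3292  0.0721] units [ 0.01 -0.01  0.04] now in plate mm [ -7.5 104.2   7.1] F [ 0.1 -0.1  0.2] M [-0.03  0.01 -0.01] gap 28.0 grip 0.0
gripper_force: 0.0
t 9.12 target [ 0.5513 -0.3292  0.0721] units [ 0.01 -0.01  0.03] now in plate mm [ -7.7 104.2   7. ] F [-0.  -0.7 -0. ] M [ 0.01  0.04 -0.01] gap 28.5 grip 0.0
```

```bash
python3 -m handwheel '[[[0,0,0,0],[0,0,0,0],[0,0,0,0]]]' 22 20 | tail -1
python3 tgt.py -6 104 15 -9
python3 - <<'E'
from h import *
p,d=snapshot("wrist");cv2.imwrite("pics/w3.png",cv2.resize(p[150:310,150:360,::-1],None,fx=3,fy=3))
E
```

```text
gripper_force: 0.0
t 9.5 target [ 0.5513 -0.3292  0.0721] units [ 0.01 -0.01  0.03] now in plate mm [ -7.8 104.2   6.9] F [0.5 0.7 0.3] M [-0.01  0.05  0.  ] gap 21.9 grip 0.0
```

View pics/w3.png

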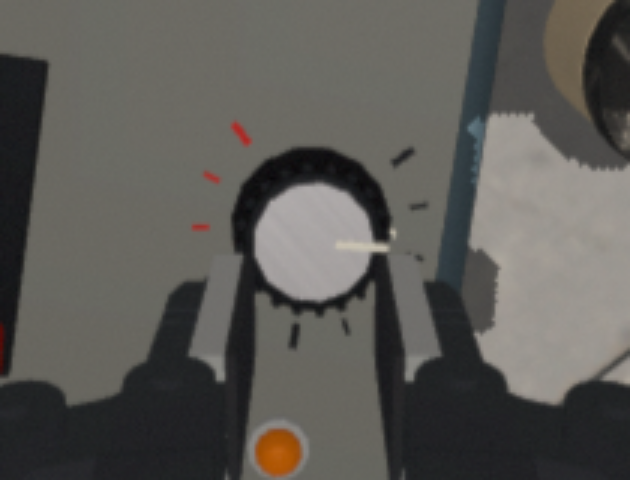

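The crop shows the knob at (312,240) with the pad ends at row ~255 standing above it, so the fingers seem higher than assumed. I'll measure them with depth.

```bash
python3 - <<'E'
from h import *
s=sense();p,d=snapshot("wrist");K,E=cam("wrist",s)
H=np.array(camera_params("wrist")['hand_eye'])
Q=cloud(d,K,H)*1e3
for (u,v) in [(222,236),(222,245),(222,255),(222,265),(290,238),(290,255),(235,260),(210,270),(254,230),(254,205)]:print((u,v),np.round(Q[v,u],1),d[v,u])
f=(d>0)&(Q[...,2]<-18)&(Q[...,2]>-75)
x=Q[f];print(len(x))
for lo in range(-75,-15,6):
    k=x[(x[:,2]>=lo)&(x[:,2]<lo+6)]
    if len(k):print(lo,len(k),k.min(0).round(1),k.max(0).round(1), 'inner',k[k[:,1]>0][:,1].min().round(1) if (k[:,1]>0).any() else '')
E
```

```text
(222, 236) [ 10.8 -16.7 -41.7] 0.15013945
(222, 245) [ 11.1 -15.6 -52.5] 0.13966863
(222, 255) [ 11.4 -14.4 -62.8] 0.12972644
(222, 265) [ 11.5 -13.5 -71.6] 0.12129966
(290, 238) [-12.9  25.3   5.4] 0.20215638
(290, 255) [ 10.9  16.4 -62. ] 0.13065565
(235, 260) [-26.2 -13.2  -1.8] 0.19913809
(210, 270) [ 13.9 -17.3 -79.5] 0.11307868
(254, 230) [  2.3  -0.  -15. ] 0.17813638
(254, 205) [14.4 -0.  -2.6] 0.18642117
21281
-75 735 [-11.3 -17.4 -75. ] [ 12.   22.4 -69. ] inner 11.1
-69 446 [-11.1 -24.5 -69. ] [ 11.9  24.9 -63. ] inner 11.1
-63 431 [-63.6 -24.5 -63. ] [ 12.  140.9 -57. ] inner 11.1
-57 462 [-63.7 -24.3 -57. ] [ 12.2 145.  -51.1] inner 11.2
-51 480 [ -63.4 -120.1  -51. ] [ 11.8 149.7 -45. ] inner 11.1
-45 5278 [ -68.  -139.1  -45. ] [ 48.  152.4 -39. ] inner 11.2
-39 8085 [ -89.  -137.9  -39. ] [ 50.9 164.5 -33. ] inner 11.3
-33 4610 [ -90.6 -137.1  -33. ] [ 45.5 168.1 -27. ] inner 132.9
-27 498 [-91.7 -70.3 -27. ] [ -2.9 174.9 -21. ] inner 132.4
-21 256 [-92.3 -70.5 -21. ] [ -5.6 177.1 -18. ] inner 0.6
```

```bash
cat > tip.py <<'E'
from h import *
H=np.array(camera_params("wrist")['hand_eye'])
def tip():
    s=sense();p,d=snapshot("wrist");Q=cloud(d,*[camera_params("wrist")['mtx'],H])*1e3
    f=(d>0)&(abs(Q[...,0]-11)<2.5)&(Q[...,2]<-26)&(Q[...,2]>-75)&(abs(Q[...,1])<60)
    for sg in(-1,1):
        k=f&(np.sign(Q[...,1])==sg);r,c=np.where(k);x=Q[k]
        lo=x[x[:,2]>x[:,2].max()-3]
        print('gap',round(s['finger_gap']*85.4,1),'side',sg,'tip z',x[:,2].max().round(1),'y',np.percentile(abs(lo[:,1]),[2,98]).round(1),'row',r.min(),'fz',np.round(s['force'],1))
if __name__=="__main__":tip()
E
python3 tip.py
python3 -m handwheel '[[[0,0,0,0],[0,0,0,0],[0,0,0,0]]]' 46 20 | tail -1;python3 tip.py
```

```text
gap 21.7 side -1 tip z -38.0 y [10.7 17.1] row 235 fz [-0.2  0.3 -0.4]
gap 21.7 side 1 tip z -37.5 y [11.2 15.6] row 235 fz [-0.2  0.3 -0.4]
gripper_force: 0.0
gap 45.8 side -1 tip z -39.7 y [22.6 26.3] row 237 fz [ 0.3 -0.1 -0.7]
gap 45.8 side 1 tip z -39.7 y [23.2 24.4] row 237 fz [ 0.3 -0.1 -0.7]
```

```bash
python3 -m handwheel '[[[0,0,0.2,1],[0,0,0.2,1],[0,0,0.2,1],[0,0,0.2,1],[0,0,0.2,1],[0,0,0.2,0],[0,0,0,0]]]' 46 20| tail -1
python3 tgt.py -6 104 15 -47
python3 -m handwheel '[[[0,0,0.2,0],[0,0,0,0]]]' 46 20| tail -1
python3 tgt.py -6 104 15 -47
python3 -m handwheel '[[[0,0,0,0],[0,0,0,0],[0,0,0,0],[0,0,0,0]]]' 26 20 | tail -1
python3 tgt.py -6 104 15 -47;python3 tip.py
```

```text
gripper_force: 0.0
t 10.95 target [ 0.5513 -0.3292  0.0341] units [-0.01  0.    0.33] now in plate mm [-15.2 104.1 -22.7] F [-0.7  0.1 -0.3] M [ 0.04 -0.    0.  ] gap 45.7 grip 0.0
gripper_force: 0.0
t 11.2 target [ 0.5513 -0.3292  0.0341] units [-0.01 -0.    0.13] now in plate mm [-16.2 104.1 -27.5] F [-0.2  1.   0.5] M [-0.04  0.   -0.02] gap 45.5 grip 0.0
gripper_force: 19.8
t 11.7 target [ 0.5513 -0.3292  0.0341] units [0.   0.01 0.15] now in plate mm [-15.9 103.8 -27. ] F [-2.7 -0.2  2.2] M [-0.1   0.43  0.  ] gap 30.3 grip 19.8
gap 30.3 side -1 tip z -26.6 y [ 3.6 12.7] row 221 fz [-2.7 -0.2  2.2]
gap 30.3 side 1 tip z -26.0 y [12.  32.9] row 221 fz [-2.7 -0.2  2.2]
```

```bash
python3 -m handwheel '[[[0,0,0,-0.8],[0,0,0,-0.8],[0,0,0,-0.8],[0,0,0,-0.8],[0,0,0,-0.8],[0,0,0,-0.8],[0,0,0,-0.8],[0,0,0,0]]]' | tail -1;python3 tgt.py -6 104 15 -47
python3 -m handwheel '[[[0,0,0,-0.5],[0,0,0,-0.5],[0,0,0,0]]]' | tail -1;python3 tgt.py -6 104 15 -47
python3 -m handwheel '[[[0,0,0,-0.5],[0,0,0,0]]]' | tail -1;python3 tgt.py -6 104 15 -47
python3 - <<'E'
from h import *
p,d=snapshot("wrist");cv2.imwrite("pics/w4.png",cv2.resize(p[140:300,150:360,::-1],None,fx=3,fy=3))
E
```

```text
gripper_force: 21.7
t 12.75 target [ 0.5513 -0.3292  0.0341] units [0.   0.01 0.15] now in plate mm [-15.8 103.7 -27.1] F [-4.  -0.2  2.9] M [-0.35  0.63 -0.01] gap 30.0 grip 21.7
gripper_force: 22.7
t 13.12 target [ 0.5513 -0.3292  0.0341] units [-0.    0.02  0.15] now in plate mm [-15.8 103.5 -27.1] F [-4.6 -0.5  3.2] M [-0.7   1.03 -0.13] gap 29.8 grip 22.7
gripper_force: 23.4
t 13.38 target [ 0.5513 -0.3292  0.0341] units [-0.    0.02  0.16] now in plate mm [-15.8 103.6 -26.8] F [-5.4 -1.8  5.9] M [-0.68  1.08 -0.06] gap 30.2 grip 23.4
```

View pics/w4.png

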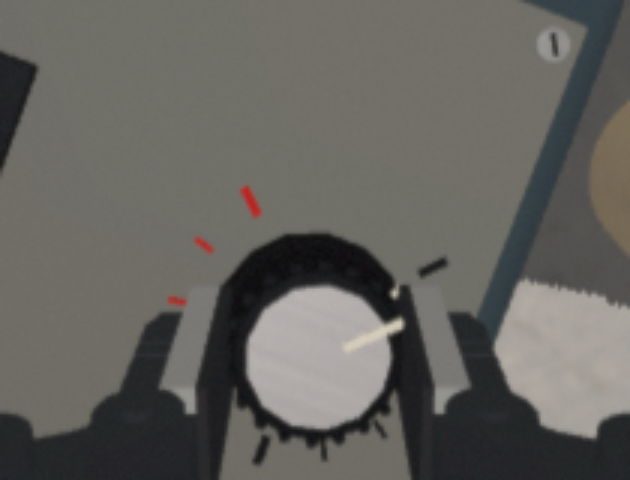

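The picture shows the pointer ((345,348)→(403,323), ~23°) nearly parallel to the zero tick ((420,275)→(447,262), ~26°), so it is at or near the stop. I'll release, rectify and measure.

```bash
python3 -m handwheel '[[[0,0,0,0],[0,0,0,0],[0,0,0,0]]]' 46 20 | tail -1
cat > rect.py <<'E'
from tgt import *
def rect(out):
    s=sense();p,d=snapshot("wrist");K,E=cam("wrist",s);K=np.array(K);Ei=np.linalg.inv(E)
    ims=[]
    for h in(23.5,0):
        # grid 60mm square about knob axis, up-slope down in image, 8px/mm
        N=300;v,u=np.mgrid[:N,:N];f=np.stack([-6+(v-N/2)/5,104+(u-N/2)/5,np.full((N,N),h)],-1)
        W=O+f@B.T/1e3;C=W@Ei[:3,:3].T+Ei[:3,3]
        mu=(K[0,2]+K[0,0]*C[...,0]/-C[...,2]).astype(np.float32);mv=(K[1,2]-K[1,1]*C[...,1]/-C[...,2]).astype(np.float32)
        ims.append(cv2.remap(p[:,:,::-1],mu,mv,cv2.INTER_CUBIC))
    cv2.imwrite(out,np.hstack(ims))
    a=ims[0].astype(float); wb=(a[...,0]<a[...,2]-8)&(a[...,2]>110)  # yellowish pointer
    r,c=np.where(wb&(np.hypot(*(np.mgrid[:300,:300]-150))<85)); 
    if len(r)>5:
        vx,vy,_,_=cv2.fitLine(np.c_[c,r].astype(np.float32),cv2.DIST_HUBER,0,.01,.01).ravel();print('pointer n',len(r),'angle',np.degrees(np.arctan2(-vy,vx)),'mean',c.mean()-150,150-r.mean())
    g=ims[1].astype(float).sum(-1);rr=np.hypot(*(np.mgrid[:300,:300]-150))
rect(__import__('sys').argv[1])
E
sed -i 's/^if __name__/if __name__/' rect.py; python3 -c "
import sys;sys.argv=['x','pics/r1.png'];exec(open('rect.py').read())"; python3 tgt.py -6 104 15 -47
```

```text
gripper_force: 0.0
pointer n 2722 angle 58.370464 mean 26.9059515062454 -23.55547391623807
t 13.85 target [ 0.5513 -0.3292  0.0341] units [ 0.01 -0.02  0.14] now in plate mm [-15.9 104.6 -27.5] F [-0.  -0.6 -1. ] M [ 0.   -0.04 -0.02] gap 46.1 grip 0.0
```

View pics/r1.png

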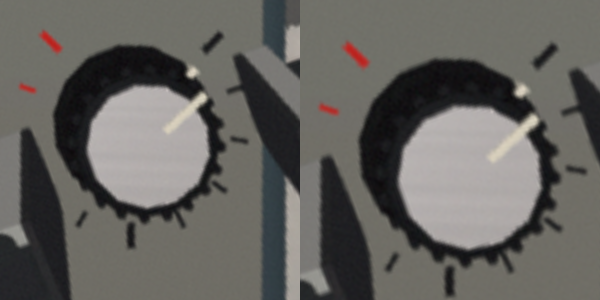

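The rectified view shows the pointer at ~42° against the zero tick at ~45°. I'll regrip nearly square and turn a little further, to be sure of the stop.

```bash
python3 -m handwheel '[[[0,0,0,1],[0,0,0,1],[0,0,0,1],[0,0,0,1],[0,0,0,0]]]' 46 20 | tail -1
python3 -m handwheel '[[[0,0,0,0],[0,0,0,0],[0,0,0,0]]]' 26 20 | tail -1;python3 tgt.py -6 104 15 -47
python3 -m handwheel '[[[0,0,0,-0.5],[0,0,0,-0.5],[0,0,0,0]]]' | tail -1;python3 tgt.py -6 104 15 -47
python3 -m handwheel '[[[0,0,0,-0.5],[0,0,0,0]]]' | tail -1;python3 tgt.py -6 104 15 -47
python3 -m handwheel '[[[0,0,0,0],[0,0,0,0],[0,0,0,0]]]' 46 20 | tail -1
python3 -c "
import sys;sys.argv=['x','pics/r2.png'];exec(open('rect.py').read())"
```

```text
gripper_force: 0.0
gripper_force: 19.9
t 14.85 target [ 0.5513 -0.3292  0.0341] units [0.   0.01 0.15] now in plate mm [-15.8 103.7 -27.1] F [-1.9 -1.6  2.2] M [-0.16  0.39  0.06] gap 29.8 grip 19.9
gripper_force: 20.1
t 15.22 target [ 0.5513 -0.3292  0.0341] units [-0.03  0.01  0.15] now in plate mm [-16.7 103.7 -26.8] F [-3.8 -0.1  4.7] M [ 0.01  0.79 -0.28] gap 29.8 grip 20.1
gripper_force: 20.3
t 15.47 target [ 0.5513 -0.3292  0.0341] units [-0.    0.01  0.15] now in plate mm [-15.9 103.8 -27.1] F [-3.  -0.8  3.7] M [-0.2   0.7  -0.38] gap 30.4 grip 20.3
gripper_force: 0.0
pointer n 1544 angle 19.728926 mean 25.06800518134716 -1.6994818652849801
```

View pics/r2.png

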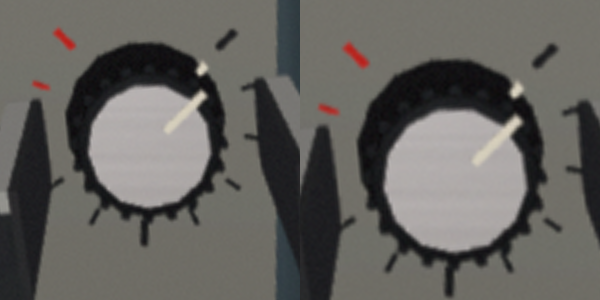

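The view shows the pointer at the zero tick (205,95)/(225,40), and Mz rose to −0.38 N m, well over the knob's friction, so the knob is at its stop. I'll lift off, square up and re-measure the unit.

```bash
python3 -m handwheel '[[[0,0,-0.8,0],[0,0,-0.8,0],[0.5,-0.5,-0.8,0],[0.5,-0.8,-0.8,1],[0.5,-0.8,-0.8,0],[0.5,-0.8,0,0],[0,0,0,0]]]' 30 20 | tail -1
cat > uw.py <<'E'
from tgt import *
import sys
e=np.array([g['up'][0],g['up'][1],0]);e/=np.linalg.norm(e);A=np.c_[e,g['y'],[0,0,1]]
def to(u,y,w,off=38):
    s=sense();T=R.from_quat(s['tool_rot']).as_matrix();tip=s['tcp_pos']-T[:,2]*off/1e3
    W=O+A@np.array([u,y,w])/1e3
    print('t',round(s['t'],2),'tip u,y,w',np.round(A.T@(tip-O)*1e3,1),'units to go',np.round(T.T@(W-tip)/.025,2),'F(u,y,w)',np.round(A.T@s['force'],1),'gap',round(s['finger_gap']*85.4,1),'grip',round(s['gripper_force'],1))
if __name__=="__main__":to(*[float(x) for x in sys.argv[1:4]])
E
python3 uw.py -56 0 -2
python3 - <<'E'
from h import *
s=sense();p,d=snapshot("wrist");np.savez("w5.npz",p=p,d=d,pos=s['tcp_pos'],rot=s['tool_rot'])
T=R.from_quat(s['tool_rot']).as_matrix();print('toolx yaw',np.degrees(np.arctan2(T[1,0],T[0,0])))
from tgt import O,B
K,E=cam("wrist",s);C=np.linalg.inv(E)@np.r_[O+B@np.array([-6,104,23])/1e3,1]
kc=(int(K[1][2]-K[1][1]*C[1]/-C[2]),int(K[0][2]+K[0][0]*C[0]/-C[2]));print(kc)
import m;m.run("w5.npz",kc)
import tip;tip.tip()
E
```

```text
gripper_force: 0.0
t 16.77 tip u,y,w [-56.   28.5 109.6] units to go [ 0.   -1.14  4.46] F(u,y,w) [ 0.   0.1 -0.2] gap 30.0 grip 0.0
toolx yaw 128.04327293319494
(248, 339)
knob ((21.130186080932617, 57.84592056274414), 16.487293243408203) 21.75390015818092 [ 0.5498392  -0.32753194  0.0892787 ]
red ((28.057601928710938, -46.279335021972656), (77.2922592163086, 71.79264068603516), 89.61089324951172) [ 39.89404412  40.59449288  41.51733024  48.49730641 120.83372706]
lip 493
[-2.80866306 -1.3644063   0.47609359] [-82.84963146  -8.20069526]
plate ((26.924354553222656, -1.9208145141601562), (160.30572509765625, 188.98277282714844), 0.5178396105766296)
knob-origin [ 27.13018608 -46.15407944] red b mid -46.168161987853075
gap 29.9 side -1 tip z -39.6 y [14.7 21.2] row 235 fz [ 0.6 -0.6 -1. ]
gap 29.9 side 1 tip z -40.3 y [15.1 21.5] row 235 fz [ 0.6 -0.6 -1. ]
```

```bash
sed -i 's/off=38/off=39/' uw.py; python3 -m handwheel '[[[0.06,-0.4,0.2,0],[0.06,-0.4,0.2,0],[0.06,-0.34,0.4,0],[0,0,0.8,0],[0,0,0.8,0],[0,0,0.8,0],[0,0,0.8,0],[0,0,0,0]]]' 30 20 | tail -1; python3 uw.py -56 0 -2
python3 -m handwheel '[[[0,0,0.4,0],[-0.1,0,0.1,0],[0,0,0,0]]]' | tail -1; python3 uw.py -56 0 -2
```

```text
gripper_force: 0.0
t 17.88 tip u,y,w [-61.9   0.3   6.8] units to go [-0.24 -0.01  0.35] F(u,y,w) [0.  0.2 0.3] gap 30.0 grip 0.0
gripper_force: 0.0
t 18.25 tip u,y,w [-57.3   0.8  -3.4] units to go [-0.05 -0.03 -0.06] F(u,y,w) [-0.6 -0.3 -0. ] gap 29.8 grip 0.0
```

```bash
python3 -m handwheel '[[[-0.15,0,0,0],[-0.12,0,-0.2,0],[-0.12,0,-0.22,0],[-0.12,0,-0.22,0],[0,0,0,0]]]' | tail -1; python3 uw.py -1 0 25
python3 -m handwheel '[[[-0.12,0,-0.22,0],[-0.14,0,-0.2,0],[-0.16,0,-0.2,0],[-0.16,0,-0.2,0],[0,0,0,0]]]' | tail -1; python3 uw.py -1 0 25
cat > look.py <<'E'
import sys
from uw import *
# guard angle from depth: red points in plate frame, by scene & top
for n in("top","scene"):
    p,d=snapshot(n);K,E=cam(n);P=cloud(d,K,E);q=p.astype(int);f=(P-O)@B*1e3
    r=(q[...,0]>2.5*q[...,1])&(q[...,0]>60)&(d>0)&(abs(f[...,1])<42)&(f[...,0]>-45)&(f[...,0]<75)&(f[...,2]>12)&(f[...,2]<100)
    x=f[r];
    if len(x)>30:
        v=np.linalg.svd(x[:,[0,2]]-x[:,[0,2]].mean(0))[2][0];print(n,len(x),'guard deg',np.degrees(np.arctan2(-v[1]*np.sign(v[0]),abs(v[0]))).round(1),'min',x.min(0).round(),'max',x.max(0).round())
E
python3 look.py
```

```text
gripper_force: 0.0
t 18.88 tip u,y,w [-45.    0.8  13.1] units to go [-1.76 -0.03 -0.48] F(u,y,w) [-4.4  0.2  1.9] gap 30.2 grip 0.0
gripper_force: 0.0
t 19.5 tip u,y,w [-29.7   0.7  33.5] units to go [-1.15 -0.03  0.34] F(u,y,w) [-1.2  0.4 -0.1] gap 29.9 grip 0.0
scene 190 guard deg 51.3 min [-23. -38.  12.] max [45. 37. 95.]
```

```bash
python3 -m handwheel '[[[-0.2,0,-0.1,0],[-0.2,0,-0.05,0],[-0.2,0,0,0],[-0.2,0,0,0],[0,0,0,0]]]' | tail -1; python3 uw.py -1 0 25
python3 look.py
python3 - <<'E'
from h import *
p,d=snapshot("scene");cv2.imwrite("pics/s2.png",cv2.resize(p[100:260,180:380,::-1],None,fx=4,fy=3.75)[:600])
E
```

```text
gripper_force: 0.0
t 20.23 tip u,y,w [-9.6  0.6 36.4] units to go [-0.34 -0.02  0.46] F(u,y,w) [-0.1  0.4 -0.7] gap 30.2 grip 0.0
scene 366 guard deg 67.4 min [ -3. -38.  12.] max [60. 38. 97.]
```

View pics/s2.png

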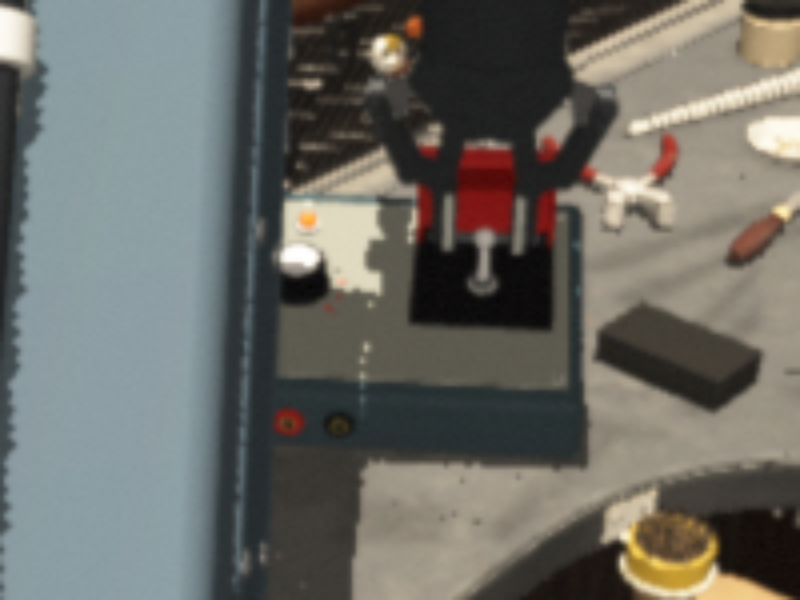

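The picture shows the guard raised behind the fingers and the toggle (485,240) centred between the two pads (447 and 520). Now I'll edge forward, descend and pinch the ball.

```bash
python3 -m handwheel '[[[-0.1,0,0.1,0],[-0.1,0,0.1,0],[0,0,0,0]]]' | tail -1; python3 uw.py -1 0 25
python3 -m handwheel '[[[-0.08,-0.02,0.1,0],[0,0,0.1,0],[0,0,0,0]]]' | tail -1; python3 uw.py -1 0 25
```

```text
gripper_force: 0.0
t 20.75 tip u,y,w [-5.4  0.7 31.2] units to go [-0.18 -0.03  0.25] F(u,y,w) [-1.   0.4 -0.3] gap 30.0 grip 0.0
gripper_force: 0.0
t 21.12 tip u,y,w [-3.7  0.2 26.2] units to go [-0.11 -0.01  0.05] F(u,y,w) [-0.9  0.2 -0.7] gap 29.8 grip 0.0
```

```bash
python3 -m handwheel '[[[-0.1,0,0.04,0],[0,0,0,0]]]' | tail -1; python3 uw.py -1 0 25
python3 -m handwheel '[[[0,0,0,0],[0,0,0,0],[0,0,0,0],[0,0,0,0]]]' 9 20 | tail -1; python3 uw.py -25 0 19.5
```

```text
gripper_force: 0.0
t 21.38 tip u,y,w [-0.6  0.2 25.7] units to go [ 0.02 -0.01  0.03] F(u,y,w) [-1.1  0.1 -0.2] gap 30.2 grip 0.0
gripper_force: 19.5
t 21.88 tip u,y,w [-0.9 -0.2 25.8] units to go [0.96 0.01 0.25] F(u,y,w) [-1.4 -3.1  2.3] gap 9.5 grip 19.5
```

```bash
python3 -m handwheel '[[[0.12,0,0,0],[0.12,0,0,0],[0.12,0,0,0],[0.12,0,0.03,0],[0,0,0,0]]]' | tail -1; python3 uw.py -25 0 19.5
python3 -m handwheel '[[[0.12,0,0.03,0],[0.12,0,0.05,0],[0.12,0,0.06,0],[0.12,0,0.06,0],[0,0,0,0]]]' | tail -1; python3 uw.py -25 0 19.5
```

```text
gripper_force: 19.8
t 22.5 tip u,y,w [-13.3  -0.1  25.2] units to go [0.47 0.   0.23] F(u,y,w) [ 2.4 -5.2  2.8] gap 9.6 grip 19.8
gripper_force: 2.3
t 23.12 tip u,y,w [-30.1   0.5  18.1] units to go [-0.2  -0.02 -0.06] F(u,y,w) [-3.6 -5.   0.8] gap 9.1 grip 2.3
```

```bash
python3 -m handwheel '[[[0,0,0,0],[0,0,0,0],[0,0,0,0]]]' 30 20 | tail -1; python3 uw.py -25 0 19.5
cat > tog.py <<'E'
from uw import *
for n in("wrist","scene"):
    s=sense();p,d=snapshot(n);K,E=cam(n,s);f=(cloud(d,K,E)-O)@B*1e3
    k=(d>0)&(abs(f[...,1])<9)&(abs(f[...,0])<32)&(f[...,2]>10)&(f[...,2]<38)
    x=f[k];c=p[k]
    print(n,len(x))
    for lo in(10,16,22,27,32):
        j=(x[:,2]>=lo)&(x[:,2]<lo+6)
        if j.any():print(lo,j.sum(),'x',np.percentile(x[j][:,0],[2,50,98]).round(1),'y',np.percentile(x[j][:,1],[2,98]).round(1),np.median(c[j],0))
E
python3 tog.py; python3 look.py
```

```text
gripper_force: 0.0
t 23.5 tip u,y,w [-25.2   0.9  19.8] units to go [-0.01 -0.04  0.01] F(u,y,w) [-1.6  0.7  0.1] gap 29.9 grip 0.0
wrist 499
10 95 x [29.9 31.  31.9] y [-8.4  8.6] [65. 66. 66.]
22 4 x [-18.  -17.7 -17.5] y [-1.6  2.9] [95.  92.5 92.5]
27 189 x [-18.4 -15.7  -7.8] y [-5.5  5.5] [136. 132. 131.]
32 295 x [-17.7 -13.3  -8.3] y [-4.4  4.5] [153. 149. 147.]
scene 31
10 9 x [-9.6 27.1 30.7] y [-6.9  3.3] [65. 63. 59.]
22 4 x [-18.6 -17.4 -15.9] y [-0.7  5.7] [125. 119. 112.]
27 14 x [-18.9 -17.  -11. ] y [-2.8  6. ] [151.5 144.5 135. ]
32 8 x [-18.4 -15.9 -12.4] y [-2.3  5.8] [152.5 144.5 136. ]
scene 238 guard deg 54.3 min [-22. -36.  12.] max [52. 38. 99.]
```

Both cameras put the ball at x ≈ −12.5 mm, so the toggle is armed. Now I'll withdraw and let the guard drop.

```bash
python3 -m handwheel '[[[0.2,0,0,0],[0.2,0,0,0],[0.2,0,0,0],[0.2,0,0,0],[0.2,0,0,0],[0.2,0,0,0],[0.3,0,0,0],[0.3,0,0,0],[0.3,0,0,0],[0,0,-0.3,0],[0,0,-0.8,0],[0,0,-0.8,0],[0,0,-0.8,0],[0,0,-0.8,0],[0,0,-0.8,0],[0,0,0,0]]]' | tail -1; python3 uw.py -25 0 19.5
python3 - <<'E'
from uw import *
s=sense();p,d=snapshot("wrist");np.savez("w6.npz",p=p,d=d,pos=s['tcp_pos'],rot=s['tool_rot'])
K,E=cam("wrist",s);C=np.linalg.inv(E)@np.r_[O+B@np.array([-6,104,23])/1e3,1]
kc=(int(K[1][2]-K[1][1]*C[1]/-C[2]),int(K[0][2]+K[0][0]*C[0]/-C[2]));print(kc)
import m;m.run("w6.npz",kc)
E
python3 look.py;python3 tog.py
```

```text
gripper_force: 0.0
t 25.7 tip u,y,w [-76.    0.4 129.3] units to go [-2.02 -0.01  4.4 ] F(u,y,w) [-0.  -0.6  0.2] gap 29.7 grip 0.0
(257, 360)
knob ((21.393138885498047, 57.64055252075195), 16.427574157714844) 21.7475862188128 [ 0.54983639 -0.32786007  0.08933904]
red ((21.194156646728516, -45.015525817871094), (59.91300964355469, 85.68724822998047), 89.51119995117188) [ 39.83417306  40.58062738  41.47382137  42.69298436 149.33184047]
lip 274
[-17.47135066  -1.89930505  -0.19854427] [-69.26568639 -21.51360507]
plate ((2.131153106689453, -1.3501739501953125), (192.47396850585938, 111.13365936279297), 88.71272277832031)
knob-origin [ 27.39313889 -46.35944748] red b mid -45.367008906367026
top 600 guard deg 9.6 min [  8. -38.  18.] max [37. 37. 46.]
scene 695 guard deg 4.4 min [-34. -37.  37.] max [36. 39. 52.]
wrist 0
scene 14
10 3 x [-9.6 -9.1 -7.4] y [-0.9  3.4] [116. 112. 105.]
16 1 x [-11.8 -11.8 -11.8] y [1.2 1.2] [128. 122. 115.]
22 3 x [-18.9 -18.4 -17.6] y [-0.7  3.5] [131. 122. 114.]
32 7 x [-24.2   8.   26.8] y [-8.4  5.5] [110.  15.  12.]
```

```bash
python3 -c "
from station import *
print(sign_off())"
```

```text
the job is handed in; nothing more can be done
None
```

The job is handed in: the energy knob is at its zero stop, the toggle is armed, the guard is shut over it, the unit moved less than 1 mm, and the arm is clear; I had no verdict back.

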